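# Lay the tall tin down for the drive

## Task

The camper is about to drive off and the tall tin in the stowage tray would topple: without picking it up, tip it over along its lane so that it lies flat with its lid towards the wooden fence, then push it along the lane until its lid end rests against the fence. Only push it, never lift it, and leave the short tin, the round jar and everything else standing or lying where they are.

Things in the scene. Friction and masses are not known exactly. Their poses are not given: they have to be found in the camera images.
- tall_tin: tall square aluminium tin with dark wooden lid, 56 x 56 x 180 mm, 0.2-0.4 kg, loose; stands at the +y (open) end of one of the three lanes, which one varies. Origin: centre of its underside; z runs up to the lid, x and y square to its sides. A push 120 mm or more above its foot tips it, not slides it; past 20 degrees it falls by itself. Lying, its top is 56 mm above the tray floor
- tall_lid (a point): centre of the tall tin's lid top, 180 mm from its underside along its z axis
- tray: fixed tray, 282 mm (x) by 400 mm (y): black rubber floor, its top 6 mm above the counter, and four wooden ribs along y, 6 mm wide, 14 mm high over the counter, making three lanes 86 mm wide centred at tray x = -92, 0, +92 mm. Origin: centre of its underside. No wall at the +y end. The two tins and the jar start, one per lane, near tray y = +155 mm
- fence: fixed wooden bar lying across all three lanes near the tray's -y end, 282 mm along the tray's x, 20 mm thick along y, 50 mm high; origin: centre of its underside, on the tray floor; axes parallel to the tray's. Its distance varies: a tin tipped over has still about 40 to 105 mm to go to it
- fence_face (a point): middle of the fence's face that looks along +y at the tins, 28 mm above the tray floor; axes parallel to the tray's
- short_tin: short square tin of the same make, 56 x 56 x 70 mm, standing at the +y end of another lane; origin at its underside; leave it alone
- round_jar: white round jar, 54 mm across, 68 mm tall, standing at the +y end of the third lane; origin at its underside; leave it alone
- mug: white mug, 80 mm across, 90 mm tall, on the counter; origin at its underside; leave it alone
- bowl: white bowl, 120 mm across, 50 mm tall; origin at its underside; leave it alone
- mill: dark wooden pepper mill, 52 mm across, 120 mm tall; origin at its underside; leave it alone
- shaker: steel shaker, 40 mm across, 75 mm tall; origin at its underside; leave it alone
- spatula: spatula lying on the counter beyond the tray; leave it alone

How it is judged:
On the way, in this order (a step that is already met when the one before it is completed fails the run):
1. the tall tin lies flat in a lane with its lid towards the fence (angle between tall_tin's own z axis and vertical between 1.48 and 1.66 rad and height (world z) of tall_lid below 0.042 m and y of tall_tin in the frame of fence_face above 0.16 m and angle between the z axis of tall_tin and the y axis of tray, either way round below 0.2 rad and ((x of tall_tin in the frame of tray between -0.112 and -0.072 m and x of tall_lid in the frame of tray between -0.112 and -0.072 m) or (x of tall_tin in the frame of tray between -0.02 and 0.02 m and x of tall_lid in the frame of tray between -0.02 and 0.02 m) or (x of tall_tin in the frame of tray between 0.072 and 0.112 m and x of tall_lid in the frame of tray between 0.072 and 0.112 m))), for 0.1 s.
2. its lid end has been pushed against the fence (all of step 1 and y of tall_lid in the frame of fence_face below 0.008 m), for 0.2 s.
At the end, for the whole second after the job is handed in: the tall tin lies at rest flat on the tray floor (within 5 degrees) along a lane (within 11 degrees, both ends within 20 mm of the lane's centre line), lid towards the fence, with the middle of the lid within 8 mm of the fence's face; all else stands where it was (all of step 2 and linear speed of tall_tin below 0.01 m/s and angle between each of short_tin, round_jar, mug, bowl, mill, shaker's own z axis and vertical below 0.2 rad); the robot touches nothing.
It fails at once if the tall tin is lifted off the tray (its foot more than 50 mm or its lid more than 205 mm above the counter) (height (world z) of tall_tin above 0.05 m or height (world z) of tall_lid above 0.205 m).
It fails at once if the lying tall tin is lifted or carried (tin lying but both its ends more than 50 mm above the counter, where 34 mm is normal) (angle between tall_tin's own z axis and vertical above 1.35 rad and height (world z) of each of tall_tin, tall_lid above 0.05 m).
It fails at once if the short tin or the round jar is moved more than 20 mm or tipped (distance of any of short_tin, round_jar from where it was at the start of the episode above 0.02 m or angle between any of short_tin, round_jar's own z axis and vertical above 0.4 rad).
It fails at once if another thing on the counter is moved more than 20 mm or tipped (distance of any of mug, bowl, mill, shaker, spatula from where it was at the start of the episode above 0.02 m or angle between any of mug, bowl, mill, shaker's own z axis and vertical above 0.4 rad).
It also fails if it takes over 43 s, if anything falls off the work surface, if the arm or the gripper's body presses on something with over 40 N, if the wrist force passes 120 N, or if a joint passes its speed limit or range.

## Robot

A 7-joint arm with a two-finger parallel gripper is mounted at the origin on the work surface. World frame = base frame: x ahead of the robot, y to its left, z up, the work surface at z = 0. Lengths are in m, angles in rad, forces in N, time in s.
With the tool pointing down it reaches from about 0.35 to 0.9 m from the base axis. Payload 8.1 kg.
Tool frame: the origin (TCP) lies on the centre line of the jaws, within the pads' length; the fingertips stand 17 mm ahead of it and the grasp point (between the pads) lies 2 mm behind it; z points along the fingers, y is the direction in which the jaws open and shut (so a half turn about z gives the same grasp; the last joint's range is limited). The gripper opens to 92 mm and grips with 3 to 60 N. Pads are 19 mm wide; open, the fingers measure 130 mm over their backs; the gripper's body (75 mm by 190 mm) begins 47 mm behind the grasp point.
Start: joints at [-1.369, 0.434, 0.025, 1.573, -0.012, 1.134, -0.075], TCP at [0.188, 0.596, 0.244] pointing down, gripper open.
Joint ranges: [-2.62, 2.62], [-0.44, 2.09], [-1.27, 1.32], [0.08, 2.57], [-1.32, 4.46], [0.12, 2], [-2.74, 2.74]. Speed limits (rad/s): [2.22, 2.22, 3.01, 3.01, 3.14, 3.14, 3.14].

## Interface

Orientations are given as a rotation vector (axis times angle).
In Python, from cell import arm, imaging, job gives the robot as it stands.
- The arm moves only by the tool jog_arm, never from a script. Its argument "moves" is a list of rows, each an object with "fingers": the closure, from -1 (fully open) to 1 (shut); "xyz": the shift along the tool's x, y, z in cm, a list of three; "angular": the turn, a rotation vector about the tool's x, y, z in rad, a list of three. In form: [{"fingers": fingers, "xyz": [dx, dy, dz], "angular": [ax, ay, az]}, ...]. A call has 1 to 12 rows; each row is the pose to reach, as a shift and turn from the pose commanded when the call began, along the tool's axes at that moment; what a row does not reach only later rows make up. A row lasts 1/8 s, in which the tool goes at most 62.5 mm and 10.7 degrees, less where a joint would pass 70% of its speed; a pose out of reach is approached as far as the arm can. A call with a gripper value outside its range is refused whole. The fingers move at their own pace and stop on an object; "grip_force" is the grip in N (left out, the last holds). Time passes only in rows, so rows that repeat a pose let the fingers close. It gives the time, the measured TCP pose, the force and the opening at its end, in the units of the state.
- arm.observe(): the state, without advancing time (a new reading comes with each control period).
- imaging.get_image(name): name is "scene" or "top"; returns the picture (420x560x3 uint8, red, green, blue); there is no depth.
- imaging.camera_params(name): a dict with "fx", "fy", "cx", "cy" (pixels), "rvec" (rotation vector, rad) and "tvec" (3), from world to camera coordinates, as OpenCV has them. Camera axes: x right, y down, z forward; pixel columns grow to the right and rows downward; lengths in m; the calibration is good to about 2 mm. A picture is of the moment at which its call begins. camera_params takes no time and is no camera call.
- job.sign_off(): hands the job in, once; it reports no verdict.
The state is a dict: "clock": time; "joints": joint angles; "dq": joint speeds; "joint_efforts": joint torques, N m; "position": TCP position; "ee_rot": TCP orientation; "force": force on the tool from outside, world axes, zero at the start; "ft_torque": the same for the moment, N m; "width": opening from 0.0 (shut) to 1.0 (fully open).
Only numpy, scipy, OpenCV 4.12 (cv2) and the standard library are available. Lean on these libraries where they do the work, as an engineer would, in place of code of your own. Each camera call takes 0.05 s, during which the arm holds its last target. There are 200 camera calls.

## Working session

There is one attempt and no reset: what is moved stays moved. The work goes in short steps, Python scripts to look and compute and a tool call to move; the robot and the scene stay as the last step left them, time stands still between calls to the robot, and variables do not carry over. Pictures are saved under pics/ and viewed, about 8 in all and at most 12, crops included, and the job is handed in when it is done.

Besides the shell and the picture viewer there is one more tool, called after "Call:" in YAML: its name, and indented under it one key for each argument. jog_arm: Moves the arm, as the interface text tells. Its arguments: {"type":"object","properties":{"moves":{"type":"array"},"grip_force":{"type":"number"}},"required":["moves"]}

```bash
mkdir -p pics; ls; cat > h.py <<'E'
import numpy as np, cv2
from cell import arm, imaging, job
def cam(n):
    p=imaging.camera_params(n); K=np.array([[p['fx'],0,p['cx']],[0,p['fy'],p['cy']],[0,0,1.]])
    return K,np.array(p['rvec'],float).reshape(3),np.array(p['tvec'],float).reshape(3)
def ray(n,u,v,z):
    K,r,t=cam(n); R=cv2.Rodrigues(r)[0]; c=-R.T@t; d=R.T@np.linalg.inv(K)@[u,v,1]
    return c+d*(z-c[2])/d[2]
def proj(n,P):
    K,r,t=cam(n); return cv2.projectPoints(np.array(P,float).reshape(-1,3),r,t,K,None)[0].reshape(-1,2)
def shot(n,f):
    im=imaging.get_image(n); cv2.imwrite('pics/'+f,im[:,:,::-1]); return im
E
python3 - <<'E'
from h import *
a=shot('top','a.png');b=shot('scene','b.png')
cv2.imwrite('pics/ab.png',np.vstack([a,b])[:,:,::-1])
for n in('top','scene'):
    K,r,t=cam(n);print(n,K[0,0],-cv2.Rodrigues(r)[0].T@t, r)
s=arm.observe();print(s['position'],s['ee_rot'],s['clock'])
E
```

```text
pics
top 445.3008254411416 [0.36302089 0.03999322 1.42670522] [ 2.1498285  -2.11181     0.19922841]
scene 489.6305776264705 [ 1.26507933 -0.59199734  1.20667631] [ 2.24946238  1.04987667 -0.35874563]
[0.18747099 0.59575391 0.24300908] [-4.76951196e-01 -3.10508404e+00  2.30642345e-03] 0.1
```

View pics/a.png

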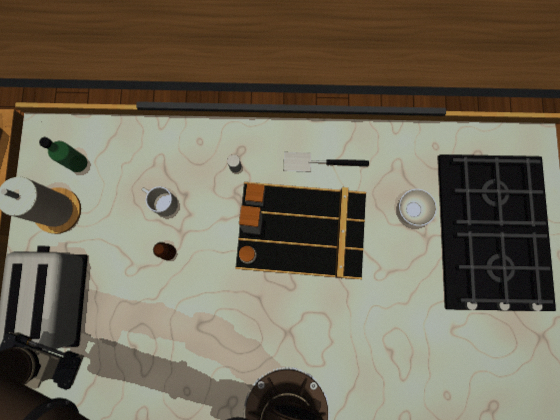

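View pics/b.png

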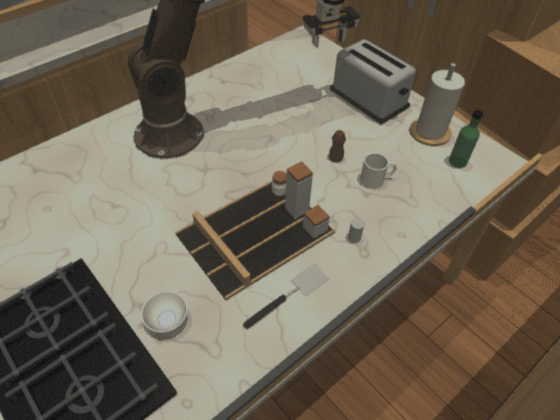

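The top view shows the tall tin in the middle lane (lid ~(250,219)), the short tin at ~(255,194), the jar at ~(247,254) and the fence at x≈343. The scene view agrees. Next I'll measure the edges.

```bash
python3 - <<'E'
from h import *
a=cv2.imread('pics/a.png')
c=cv2.resize(a[172:290,228:378],None,fx=5,fy=5,interpolation=cv2.INTER_CUBIC);cv2.imwrite('pics/c.png',c)
hsv=cv2.cvtColor(a,cv2.COLOR_BGR2HSV)
m=((hsv[...,0]<14)&(hsv[...,1]>130)&(hsv[...,2]>60)).astype(np.uint8)
m[:, :225]=0;m[:,300:]=0;m[:175]=0;m[290:]=0
n,l,st,ce=cv2.connectedComponentsWithStats(m)
for i in range(1,n):
    if st[i,4]>40:
        r=cv2.minAreaRect(np.argwhere(l==i)[:,::-1].astype(np.float32));print(st[i],ce[i],r,[ray('top',*ce[i],z).round(4) for z in(.186,.076)])
E
```

```text
[245 184  20  19 278] [254.48201439 192.67266187] ((254.41705322265625, 192.6222686767578), (18.040346145629883, 16.850873947143555), 7.594643592834473) [array([0.6303, 0.1054, 0.186 ]), array([0.654 , 0.1112, 0.076 ])]
[239 205  22  22 358] [249.39385475 215.83240223] ((249.4781494140625, 215.6637725830078), (19.361984252929688, 19.692392349243164), 7.594643592834473) [array([0.5633, 0.1179, 0.186 ]), array([0.5811, 0.1248, 0.076 ])]
[239 246  16  16 190] [246.35263158 253.36315789] ((246.5, 253.5), (15.0, 15.0), 90.0) [array([0.4576, 0.1233, 0.186 ]), array([0.4659, 0.1307, 0.076 ])]
```

View pics/c.png

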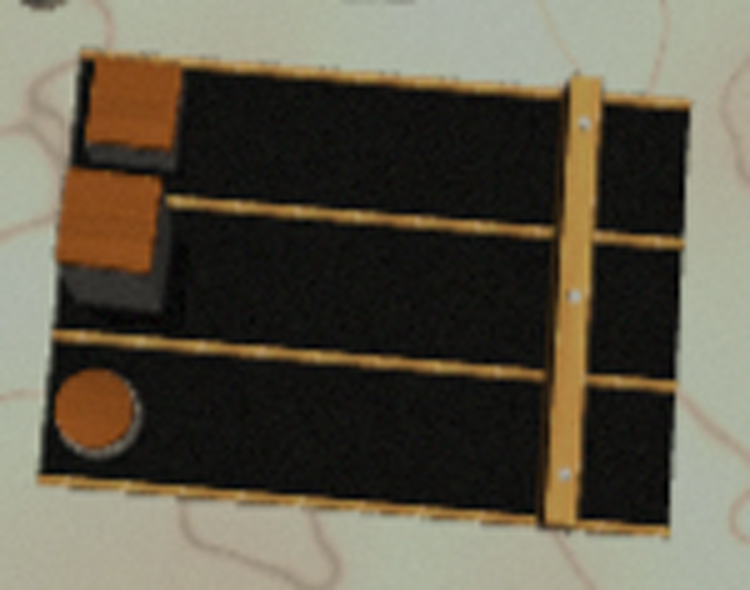

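```bash
python3 - <<'E'
from h import *
P=lambda u,v,z: ray('top',u/5-.4+228,v/5-.4+172,z)
A,B,C,D=[P(*q,.014) for q in((80,50),(690,103),(668,535),(38,482))]
print(*[np.linalg.norm(x) for x in(A-B,B-C,C-D,D-A)])
c=(A+B+C+D)/4; ey=(A-B+D-C)[:2];ey/=np.linalg.norm(ey);ex=np.array([ey[1],-ey[0]])
exm=(A-D+B-C)[:2];exm/=np.linalg.norm(exm)
print('centre',c,'ex',ex,exm,'ey',ey,'yaw',np.arctan2(ex[1],ex[0]),np.arctan2(exm[1],exm[0]))
T=lambda p:((p[:2]-c[:2])@ex,(p[:2]-c[:2])@ey)
for q in((570,75),(542,525),(602,78),(578,530)): print('fence',T(P(*q,.056)))
for nm,q in (('tall',ray('top',249.39,215.83,.186)),('short',ray('top',254.48,192.67,.076)),('jar',ray('top',246.35,253.36,.074))): print(nm,q.round(4),np.round(T(q),4))
for t in((0,.183),(0,.1),(0,-.2)): print(t,c[:2]+t[0]*ex+t[1]*ey)
s=arm.observe();R=cv2.Rodrigues(np.array(s['ee_rot'],float))[0];print(R.round(3))
E
```

```text
0.3982932439575916 0.27841278932593616 0.3971334174274711 0.28001479439346044
centre [ 0.55039602 -0.03872028  0.014     ] ex [ 0.99770394 -0.06772629] [ 0.99788964 -0.06493276] ey [0.06772629 0.99770394] yaw -0.06777817420026193 -0.06497847337277877
fence (np.float64(0.14085472615978226), np.float64(-0.11429714413403545))
fence (np.float64(-0.14129987468879854), np.float64(-0.11414800637305825))
fence (np.float64(0.1406708430220611), np.float64(-0.13458256013723063))
fence (np.float64(-0.14244083493314874), np.float64(-0.13621115565310157))
tall [0.5633 0.1179 0.186 ] [0.0023 0.1572]
short [0.6541 0.1112 0.076 ] [0.0933 0.1566]
jar [0.4661 0.1308 0.074 ] [-0.0956  0.1634]
(0, 0.183) [0.56278993 0.14385954]
(0, 0.1) [0.55716865 0.06105011]
(0, -0.2) [ 0.53685076 -0.23826107]
[[-0.954  0.3   -0.   ]
 [ 0.3    0.954 -0.001]
 [-0.    -0.001 -1.   ]]
```

Call:
jog_arm:
  moves:
    - {"fingers": 1, "xyz": [-10, -6, 0], "angular": [0, 0, 0.2]}
    - {"fingers": 1, "xyz": [-20, -11.5, 0], "angular": [0, 0, 0.4]}
    - {"fingers": 1, "xyz": [-30, -17, 0], "angular": [0, 0, 0.7]}
    - {"fingers": 1, "xyz": [-40, -23, 0], "angular": [0, 0, 1.0]}
    - {"fingers": 1, "xyz": [-48.5, -27.7, 0], "angular": [0, 0, 1.333]}
    - {"fingers": 1, "xyz": [-48.5, -27.7, 0], "angular": [0, 0, 1.333]}
    - {"fingers": 1, "xyz": [-48.5, -27.7, 0], "angular": [0, 0, 1.333]}
    - {"fingers": 1, "xyz": [-48.5, -27.7, 0], "angular": [0, 0, 1.333]}
    - {"fingers": 1, "xyz": [-48.5, -27.7, 0], "angular": [0, 0, 1.333]}
    - {"fingers": 1, "xyz": [-48.5, -27.7, 0], "angular": [0, 0, 1.333]}
    - {"fingers": 1, "xyz": [-48.5, -27.7, 0], "angular": [0, 0, 1.333]}
    - {"fingers": 1, "xyz": [-48.5, -27.7, 0], "angular": [0, 0, 1.333]}

```text
clock: 1.6
position: [0.5661, 0.1879, 0.2435]
ee_rot: [-2.291, -2.148, 0.001]
force: [0.2, 0.4, -0.1]
width: 0.005
```

```bash
cat >> h.py <<'E'
TC=np.array([.5504,-.0387]);EY=np.array([.0677,.9977]);EX=np.array([.9977,-.0677])
def st():
    s=arm.observe();p=np.array(s['position']);R=cv2.Rodrigues(np.array(s['ee_rot'],float))[0]
    print('t',s['clock'],'p',p.round(4),'tray',((p[:2]-TC)@EX).round(4),((p[:2]-TC)@EY).round(4),'F',np.round(s['force'],1),'w',s['width']);print(R.round(3))
E
python3 -c "
from h import *
st()"
```

```text
t 1.6 p [0.5661 0.1879 0.2435] tray 0.0003 0.2272 F [ 0.2  0.4 -0.1] w 0.004937051723691187
[[ 0.065  0.998 -0.001]
 [ 0.998 -0.065  0.   ]
 [ 0.    -0.001 -1.   ]]
```

Call:
jog_arm:
  moves:
    - {"fingers": 1, "xyz": [0, 0.1, 3], "angular": [0, 0, 0]}
    - {"fingers": 1, "xyz": [0, 0.1, 6], "angular": [0, 0, 0]}
    - {"fingers": 1, "xyz": [0, 0.1, 7.9], "angular": [0, 0, 0]}
    - {"fingers": 1, "xyz": [-2, 0.1, 7.9], "angular": [0, 0, 0]}
    - {"fingers": 1, "xyz": [-3, 0.1, 7.9], "angular": [0, 0, 0]}
    - {"fingers": 1, "xyz": [-4, 0.1, 7.9], "angular": [0, 0, 0]}
    - {"fingers": 1, "xyz": [-5, 0.1, 7.9], "angular": [0, 0, 0]}
    - {"fingers": 1, "xyz": [-5.7, 0.1, 7.9], "angular": [0, 0, 0]}
    - {"fingers": 1, "xyz": [-5.7, 0.1, 7.9], "angular": [0, 0, 0]}

```text
clock: 2.72
position: [0.5643, 0.1287, 0.1649]
ee_rot: [2.296, 2.144, 0.0]
force: [-0.4, -0.4, 0.6]
width: 0.003
```

```bash
python3 -c "
from h import *
st()
b=shot('scene','d.png');a=shot('top','d2.png')
x=cv2.resize(b[120:320,160:380],(550,500))
y=cv2.resize(a[170:290,225:385],None,fx=3,fy=3)
cv2.imwrite('pics/e.png',x[:,:,::-1])"
```

```text
t 2.725 p [0.5643 0.1287 0.1649] tray 0.0025 0.1679 F [-0.4 -0.4  0.6] w 0.0033952308755123258
[[ 0.068  0.998  0.   ]
 [ 0.998 -0.068 -0.   ]
 [-0.     0.    -1.   ]]
```

View pics/e.png

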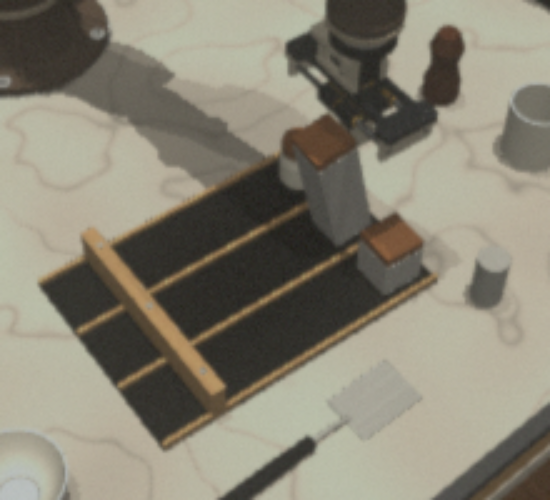

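The tin (lid at ~(325,140)) is tilting about its fence-side foot edge towards the fence, and it's straight in its lane. I'll keep pushing.

Call:
jog_arm:
  moves:
    - {"fingers": 1, "xyz": [-1, 0, 0], "angular": [0, 0, 0]}
    - {"fingers": 1, "xyz": [-2, 0, 0], "angular": [0, 0, 0]}
    - {"fingers": 1, "xyz": [-3, 0, 0], "angular": [0, 0, 0]}
    - {"fingers": 1, "xyz": [-4, 0, 0], "angular": [0, 0, 0]}
    - {"fingers": 1, "xyz": [-4.3, 0, 0], "angular": [0, 0, 0]}
    - {"fingers": 1, "xyz": [-4.3, 0, 0], "angular": [0, 0, 0]}
    - {"fingers": 1, "xyz": [-4.3, 0, 0], "angular": [0, 0, 0]}
    - {"fingers": 1, "xyz": [0, 0, 0], "angular": [0, 0, 0]}
    - {"fingers": 1, "xyz": [5, 0, 0], "angular": [0, 0, 0]}
    - {"fingers": 1, "xyz": [6, 0, 0], "angular": [0, 0, 0]}
    - {"fingers": 1, "xyz": [6, 0, 0], "angular": [0, 0, 0]}

```text
clock: 4.2
position: [0.568, 0.19, 0.1645]
ee_rot: [2.292, 2.148, -0.001]
force: [-0.3, -0.2, 0.1]
width: 0.004
```

```bash
python3 -c "
from h import *
st()
b=shot('scene','f.png');a=shot('top','f2.png')
x=cv2.resize(b[120:320,160:380],(495,450))
y=cv2.resize(a[172:290,228:378],None,fx=5,fy=5,interpolation=cv2.INTER_CUBIC)
cv2.imwrite('pics/g.png',x[:,:,::-1]);cv2.imwrite('pics/g2.png',y[:,:,::-1])"
```

```text
t 4.2 p [0.568  0.19   0.1645] tray 0.0021 0.2294 F [-0.3 -0.2  0.1] w 0.004000558066996551
[[ 0.065  0.998 -0.   ]
 [ 0.998 -0.065 -0.   ]
 [-0.    -0.    -1.   ]]
```

View pics/g2.png

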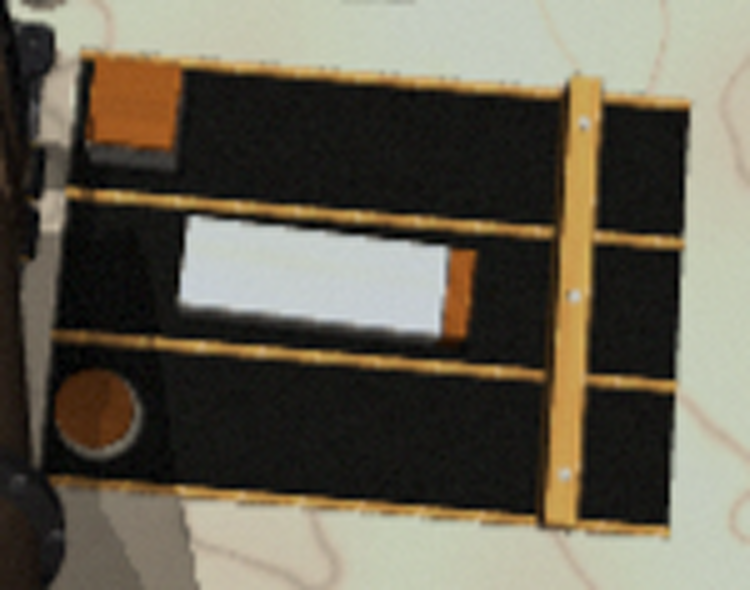

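The tin is lying flat in the middle lane: foot edge from (188,215) to (180,305), lid end at x≈474, lid towards the fence. I'll compute its pose.

```bash
python3 -c "
from h import *
for u,v in((188,215),(180,305),(476,250),(468,342)):
    p=ray('top',u/5-.4+228,v/5-.4+172,.062)[:2]-TC;print((p@EX).round(4),(p@EY).round(4))"
```

```text
0.0298 0.1178
-0.0266 0.1176
0.0233 -0.0621
-0.0343 -0.061
```

Call:
jog_arm:
  moves:
    - {"fingers": 1, "xyz": [0, -0.2, 5], "angular": [0, 0, 0]}
    - {"fingers": 1, "xyz": [0, -0.2, 9], "angular": [0, 0, 0]}
    - {"fingers": 1, "xyz": [0, -0.2, 11.7], "angular": [0, 0, 0]}
    - {"fingers": 1, "xyz": [0, -0.2, 11.7], "angular": [0, 0, 0]}
    - {"fingers": 1, "xyz": [-3, -0.2, 11.7], "angular": [0, 0, 0]}
    - {"fingers": 1, "xyz": [-6, -0.2, 11.7], "angular": [0, 0, 0]}
    - {"fingers": 1, "xyz": [-8.5, -0.2, 11.7], "angular": [0, 0, 0]}
    - {"fingers": 1, "xyz": [-9.5, -0.2, 11.7], "angular": [0, 0, 0]}
    - {"fingers": 1, "xyz": [-10.2, -0.2, 11.7], "angular": [0, 0, 0]}
    - {"fingers": 1, "xyz": [-10.9, -0.2, 11.7], "angular": [0, 0, 0]}
    - {"fingers": 1, "xyz": [-11.6, -0.2, 11.7], "angular": [0, 0, 0]}
    - {"fingers": 1, "xyz": [-12.3, -0.2, 11.7], "angular": [0, 0, 0]}

```text
clock: 5.8
position: [0.5582, 0.0669, 0.0478]
ee_rot: [-2.294, -2.147, -0.001]
force: [1.1, 2.7, 1.4]
width: 0.001
```

Call:
jog_arm:
  moves:
    - {"fingers": 1, "xyz": [-0.6, 0, 0], "angular": [0, 0, 0]}
    - {"fingers": 1, "xyz": [-1.2, 0, 0], "angular": [0, 0, 0]}
    - {"fingers": 1, "xyz": [-1.7, 0, 0], "angular": [0, 0, 0]}
    - {"fingers": 1, "xyz": [-2.2, 0, 0], "angular": [0, 0, 0]}
    - {"fingers": 1, "xyz": [-2.5, 0, 0], "angular": [0, 0, 0]}
    - {"fingers": 1, "xyz": [-2.5, 0, 0], "angular": [0, 0, 0]}

```text
clock: 6.55
position: [0.5561, 0.041, 0.0476]
ee_rot: [2.295, 2.145, -0.001]
force: [0.1, 0.6, -0.4]
width: 0.004
```

```bash
python3 -c "
from h import *
st()
a=shot('top','h.png')
y=cv2.resize(a[172:290,228:378],None,fx=5,fy=5,interpolation=cv2.INTER_CUBIC)
cv2.imwrite('pics/h2.png',y[:,:,::-1])"
```

```text
t 6.55 p [0.5561 0.041  0.0476] tray 0.0003 0.08 F [ 0.1  0.6 -0.4] w 0.0038929467774949447
[[ 0.068  0.998 -0.   ]
 [ 0.998 -0.068 -0.001]
 [-0.001 -0.    -1.   ]]
```

View pics/h2.png

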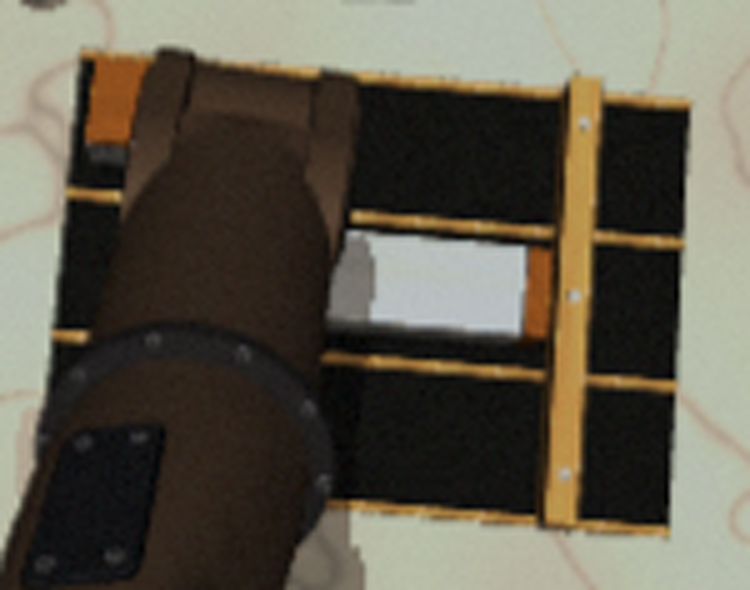

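The lid end (x≈551) is a few mm short of the fence (x≈557). I'll push gently until the force rises.

Call:
jog_arm:
  moves:
    - {"fingers": 1, "xyz": [-0.2, 0, 0], "angular": [0, 0, 0]}
    - {"fingers": 1, "xyz": [-0.4, 0, 0], "angular": [0, 0, 0]}
    - {"fingers": 1, "xyz": [-0.4, 0, 0], "angular": [0, 0, 0]}

```text
clock: 6.98
position: [0.556, 0.0374, 0.0477]
ee_rot: [2.295, 2.145, -0.0]
force: [-0.4, -0.2, -0.3]
width: 0.004
```

Call:
jog_arm:
  moves:
    - {"fingers": 1, "xyz": [-0.2, 0, 0], "angular": [0, 0, 0]}
    - {"fingers": 1, "xyz": [-0.2, 0, 0], "angular": [0, 0, 0]}

```text
clock: 7.22
position: [0.5559, 0.0359, 0.0477]
ee_rot: [-2.294, -2.146, -0.0]
force: [-0.8, 1.7, 0.4]
width: 0.004
```

Call:
jog_arm:
  moves:
    - {"fingers": 1, "xyz": [-0.2, 0, 0], "angular": [0, 0, 0]}
    - {"fingers": 1, "xyz": [-0.2, 0, 0], "angular": [0, 0, 0]}

```text
clock: 7.48
position: [0.5558, 0.0358, 0.0477]
ee_rot: [-2.292, -2.146, -0.002]
force: [-0.4, 7.8, -0.4]
width: 0.001
```

Call:
jog_arm:
  moves:
    - {"fingers": 1, "xyz": [-0.1, 0, 0], "angular": [0, 0, 0]}
    - {"fingers": 1, "xyz": [-0.2, 0, 0], "angular": [0, 0, 0]}

```text
clock: 7.72
position: [0.5557, 0.0358, 0.0478]
ee_rot: [-2.289, -2.147, -0.004]
force: [-0.7, 14.8, 0.2]
width: 0.009
```

The force is up to 15 N with no further motion, so the lid is against the fence. I'll back off and rise.

Call:
jog_arm:
  moves:
    - {"fingers": 1, "xyz": [0, 0, 0], "angular": [0, 0, 0]}
    - {"fingers": 1, "xyz": [1, 0, 0], "angular": [0, 0, 0]}
    - {"fingers": 1, "xyz": [4, 0, 0], "angular": [0, 0, 0]}
    - {"fingers": 1, "xyz": [8, 0, 0], "angular": [0, 0, 0]}
    - {"fingers": 1, "xyz": [12, 0, -4], "angular": [0, 0, 0]}
    - {"fingers": 1, "xyz": [16, 0, -10], "angular": [0, 0, 0]}
    - {"fingers": 1, "xyz": [20, 0, -15], "angular": [0, 0, 0]}
    - {"fingers": 1, "xyz": [20, 0, -18], "angular": [0, 0, 0]}
    - {"fingers": 1, "xyz": [20, 0, -18], "angular": [0, 0, 0]}
    - {"fingers": 1, "xyz": [20, 0, -18], "angular": [0, 0, 0]}

```text
clock: 8.98
position: [0.5688, 0.2307, 0.2271]
ee_rot: [2.295, 2.145, -0.002]
force: [1.2, -0.0, -0.3]
width: 0.002
```

```bash
python3 -c "
from h import *
st()
a=shot('top','i.png');b=shot('scene','i2.png')
y=cv2.resize(a[172:290,228:378],None,fx=5,fy=5,interpolation=cv2.INTER_CUBIC)
cv2.imwrite('pics/i3.png',y[:,:,::-1])"
```

```text
t 8.975 p [0.5688 0.2307 0.2271] tray 0.0001 0.27 F [ 1.2 -0.  -0.3] w 0.002069150945764286
[[ 0.068  0.998 -0.001]
 [ 0.998 -0.068 -0.001]
 [-0.001 -0.001 -1.   ]]
```

View pics/i3.png

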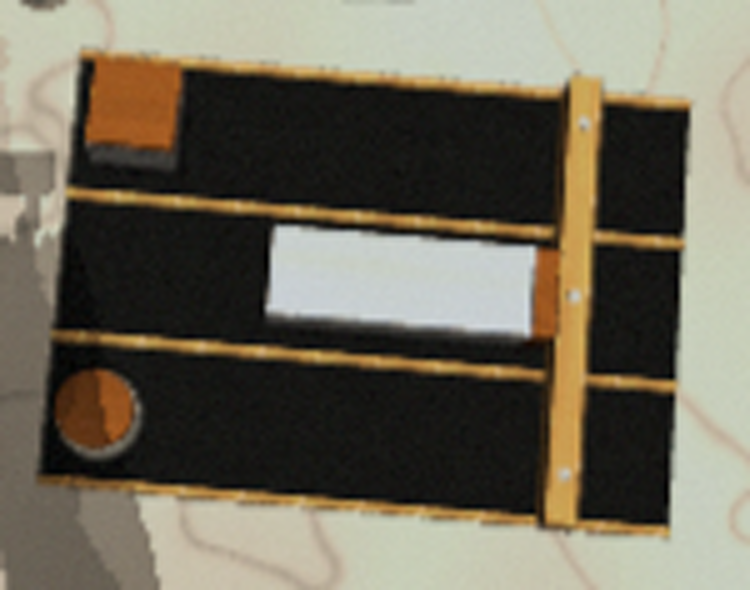

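View pics/i2.png

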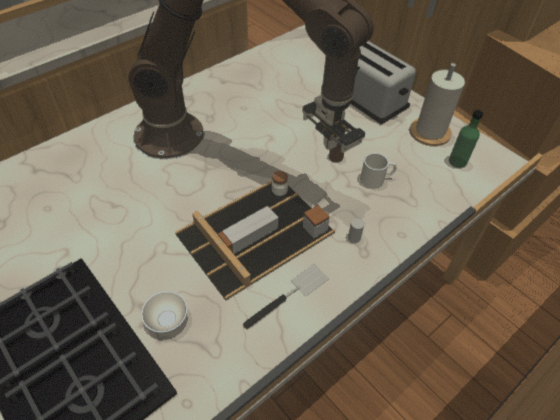

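The tin lies flat in the middle lane with its lid touching the fence at x≈557. The short tin and jar haven't moved, and the arm is clear.

```bash
python3 -c "
from h import *
job.sign_off()"
```

```text
the job is handed in; nothing more can be done
```

The tall tin now lies flat in the middle lane with its lid end against the fence. I've handed the job in at about 9 s; sign-off gives no verdict.

- **Tipping:** I pushed it with the closed fingers near its top, and it fell lid-first towards the fence. It came to rest about 2° off the lane, with roughly 50 mm still to go.
- **Pushing:** I then pushed its foot end along the lane. At the end the wrist force rose from about 2 N to 15 N with no further movement, which means the lid had reached the fence.
- **Final check:** in the last pictures there is no visible gap between lid and fence, and the tin sits straight in its lane. The short tin, round jar and the other visible items look unmoved. The mill is partly hidden by the gripper in the side view; the gripper was well above it. The gripper is clear of everything.

None of the checks failed or disagreed.

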